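# Empty the machine's catch tray into the two totes

### The job

Clear the machine's catch tray: the round tin goes into the narrower tote and the rectangular box into the wider tote, each lying flat, lid up. Both are too wide to grip and their backs are under the outlet hood, so press lightly on the lid, slide them out and push them over the tray's open front edge; do not lift them off the tray, do not force the lids down into them, and leave the bottles and the beaker alone.

Things in the scene. Friction and masses are not known exactly. Their poses are not given: they have to be found in the camera images.
- catch_tray: fixed sheet-steel catch tray of a white bench machine. Origin: on the worktop (z = 0) under the middle of its open front edge; +x runs from that edge to the machine, y along the edge. Smooth floor at z = 0.040, from x = 0 (open, no lip) to 0.212, y = -0.180 to 0.180 between 4 mm side walls with tops at z = 0.070. Tin and box start side by side, backs under the hood
- hood_edge (a point): middle of the front lower edge of the fixed hood, at tray x = 0.182, z = 0.084. The hood covers the floor from here to the machine, over the tray's whole width; its top is at z = 0.094. The machine stands behind tray x = 0.212, top at z = 0.104, to x = 0.278
- tote_wide: the wider grey open tote, fixed on the worktop before the tray's open edge, 128 mm (x) by 166 mm (y) outside, 36 mm high, 4 mm walls and floor (inside 120 by 158 mm); origin under its centre, axes as the tray's. Its near wall is 5 mm clear of the tray's edge and its rim 4 mm below the tray floor. It stands left or right
- tote_narrow: the narrower grey open tote, fixed, 128 mm (x) by 134 mm (y) outside, 36 mm high, 4 mm walls and floor (inside 120 by 126 mm); origin under its centre, axes as the tray's; beside the wider tote, before the tray's open edge
- tin: loose round aluminium tin with a slip lid, 90 mm across, about 140 g; origin at the centre of its underside, z up. Its flat lid top is 24 to 38 mm above the origin, depending on how full it is (not in the state: feel for it)
- box: loose rectangular white plastic box with a slip lid, 85.5 mm (its x) by 127.5 mm (its y), about 140 g; origin at the centre of its underside, z up; the long side starts roughly along the tray's y. Its flat lid top is 24 to 38 mm above the origin, depending on how full it is (not in the state: feel for it)
- tin_lid (a joint): how far the tin's lid has been pressed in from where it was at the start, in m (0 at the start, at most 0.007); it yields at about 18 N and does not spring back
- box_lid (a joint): the same for the box's lid, in m
- wash_bottle: bystander: white wash bottle with a spout, 62 mm body, 188 mm high; origin at the underside
- bottle: bystander: white plastic bottle with blue screw cap, 64 mm across, 135 mm high; origin at the underside
- beaker: bystander: glass beaker 55 mm across, 71 mm high; origin at the underside

How it is judged:
At the end, for the whole second after the job is handed in: The tin lies on the floor of the narrower tote and the box on the floor of the wider tote: undersides less than 12 mm above the worktop, tilted less than 0.12 rad, within 30 mm of the tote's centre along both its axes, both at rest (z of tin in the frame of tote_narrow below 0.012 m and angle between each of tin, box's own z axis and vertical below 0.12 rad and x of tin in the frame of tote_narrow between -0.03 and 0.03 m and y of tin in the frame of tote_narrow between -0.03 and 0.03 m and z of box in the frame of tote_wide below 0.012 m and x of box in the frame of tote_wide between -0.03 and 0.03 m and y of box in the frame of tote_wide between -0.03 and 0.03 m and linear speed of each of tin, box below 0.01 m/s); the robot touches nothing.
It fails at once if a lid is pressed in by more than 5 mm (value of joint any of tin_lid, box_lid above 0.005 m).
It fails at once if the tin or box is lifted more than 25 mm above the tray floor (z of any of tin, box in the frame of catch_tray above 0.065 m).
It fails at once if a bottle or the beaker is moved by more than 30 mm or tipped (distance of any of wash_bottle, bottle, beaker from where it was at the start of the episode above 0.03 m or angle between any of wash_bottle, bottle, beaker's own z axis and vertical above 0.5 rad).
It also fails if it takes over 72 s, if anything falls off the work surface, if the arm or the gripper's body presses on something with over 40 N, if the wrist force passes 120 N, or if a joint passes its speed limit or range.

### The arm

A 6-joint arm with a two-finger parallel gripper is mounted at the origin on a cart in front of the work surface, level with it; the furniture and walls round the work are solid. World frame = base frame: x ahead of the robot, y to its left, z up, the work surface at z = 0. Lengths are in m, angles in rad, forces in N, time in s.
With the tool pointing down it reaches from about 0.425 to 0.95 m from the base axis. Payload 3.5 kg.
Tool frame: the origin (TCP) lies at the very end of the fingers, on their centre line; the grasp point (between the pads) lies 19 mm behind it (ctrl.pinch_z is the distance from the TCP to the grasp point, in m); z points along the fingers, y is the line along which they close (so a half turn about z gives the same grasp; the last joint's range is limited). The gripper opens to 85 mm and grips with 20 to 120 N. Pads are 22 mm wide; open, the fingers measure 114 mm over their backs; the gripper's body (76 mm by 85 mm) begins 54 mm behind the grasp point. The pads swing forward as they close: fully open they stand 13 mm farther back than shut.
Start: joints at [-1.39, 0.286, 1.577, -0, 1.279, -0.15], TCP at [0.219, -0.638, 0.199] pointing down, gripper open.
Joint ranges: [-2.77, 2.77], [-0.9, 2.22], [0.21, 2.48], [-1.53, 4.67], [0.24, 2.81], [-2.84, 2.84]. Speed limits (rad/s): [2.79, 2.79, 3.14, 3.14, 3.14, 3.14].

### API

Orientations are given as a unit quaternion [x, y, z, w].
In Python, from plant import ctrl gives the robot as it stands. The module is installed in compiled form; this text tells all that it offers.
- The arm moves only by the shell command python3 -m crank 'ROWS' [OPENING] [FORCE]. ROWS is JSON, a list of rows, each a list of 6 numbers: the shift along the tool's x, y, z in cm, then the turn, a rotation vector about the tool's x, y, z in rad. In form: [[tx, ty, tz, rx, ry, rz], ...]. A call has 1 to 10 rows; each row is the pose to reach, as a shift and turn from the pose commanded when the call began, along the tool's axes at that moment; what a row does not reach only later rows make up. A row lasts 1/10 s, in which the tool goes at most 50 mm and 8.59 degrees, less where a joint would pass 70% of its speed; a pose out of reach is approached as far as the arm can. A call with a gripper value outside its range is refused whole. OPENING is the opening, from 0 (shut) to 1 (fully open), set as the call begins (- or left out, the last holds). The fingers move at their own pace and stop on an object; FORCE is the grip in N (left out, the last holds). Time passes only in rows, so rows that repeat a pose let the fingers close. It gives the time, the measured TCP pose, the force, the opening and the grip force at its end, in the units of the state.
- ctrl.get_state(): the state, without advancing time (a new reading comes with each control period).
- ctrl.read_camera(name): name is "scene" or "side" or "wrist"; returns (picture, depth): 480x640x3 uint8, blue, green, red; 480x640 float32, m along the optical axis (not along the pixel's ray), 0 where there is no reading.
- ctrl.camera_info(name): a dict with "K" (3x3 intrinsics, pixels), "origin" and "orientation" of the camera in the world. Camera axes: x right, y down, z forward; pixel columns grow to the right and rows downward; lengths in m; the calibration is good to about 2 mm. A picture is of the moment at which its call begins: read the wrist's pose just before it. camera_info takes no time and is no camera call; for the wrist camera it gives the pose at the moment of the call.
- ctrl.sign_off(): hands the job in; it is judged then, once.
The state is a dict: "time": time; "qpos": joint angles; "dq": joint speeds; "joint_efforts": joint torques, N m; "eef_pos": TCP position; "tcp_rot": TCP orientation; "contact_force": force on the tool from outside, world axes, zero at the start; "wrist_torque": the same for the moment, N m; "opening": opening from 0.0 (shut) to 1.0 (fully open); "finger_force": force on a finger pad.
Only numpy, scipy, OpenCV 4.12 (cv2) and the standard library are available. Lean on these libraries where they do the work, as an engineer would, in place of code of your own. Each camera call takes 0.05 s, during which the arm holds its last target. There are 200 camera calls.

## Working session

There is one attempt and no reset: what is moved stays moved. The work goes in short steps, Python scripts to look and compute and a shell command to move; the robot and the scene stay as the last step left them, time stands still between calls to the robot, and variables do not carry over. Pictures are saved under pics/ and viewed, at most 10 in all, crops included, and the job is handed in when it is done.

```bash
mkdir -p pics; cat > h.py <<'E'
import numpy as np, cv2
from plant import ctrl
from scipy.spatial.transform import Rotation as R
def cam(n,name=None):
    ci=ctrl.camera_info(n); im,d=ctrl.read_camera(n)
    if name: cv2.imwrite('pics/'+name+'.png',im)
    q=ci['orientation']; q=np.array(q)
    M=q if q.shape==(3,3) else R.from_quat(q).as_matrix()
    return im,d,np.array(ci['K']),np.array(ci['origin']),M
def cloud(d,K,o,M):
    v,u=np.mgrid[:480,:640]
    P=np.stack([(u-K[0,2])/K[0,0]*d,(v-K[1,2])/K[1,1]*d,d],-1)@M.T+o
    P[d<=0]=np.nan
    return P
E
python3 - <<'E'
from h import *
for n in('scene','side'):
    im,d,K,o,M=cam(n,n); print(n,K[0,0],o.round(3),M[:,2].round(3))
    np.savez(n+'.npz',im=im,d=d,K=K,o=o,M=M)
s=ctrl.get_state();print({k:np.round(v,3) for k,v in s.items()})
E
```

```text
scene 439.50991293840866 [-0.221  0.499  0.67 ] [ 0.731 -0.382 -0.566]
side 458.80116311806495 [0.095 0.723 0.778] [ 0.417 -0.604 -0.68 ]
{'time': np.float64(0.1), 'qpos': array([-1.39 ,  0.287,  1.578,  0.   ,  1.279, -0.15 ]), 'dq': array([ 0.001, -0.001, -0.004,  0.003, -0.001, -0.   ]), 'joint_efforts': array([ 0.000e+00, -4.073e+01, -2.937e+01, -0.000e+00,  3.000e-03,
        0.000e+00]), 'eef_pos': array([ 0.219, -0.638,  0.198]), 'tcp_rot': array([ 0.986,  0.165, -0.   , -0.001]), 'contact_force': array([ 0.702,  0.38 , -0.093]), 'wrist_torque': array([-0.045,  0.043, -0.009]), 'finger_force': np.float64(0.0), 'opening': np.float64(1.002)}
```

View pics/scene.png

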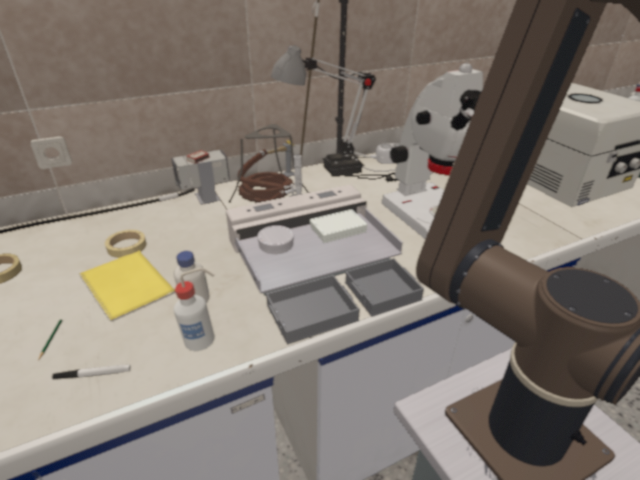

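View pics/side.png

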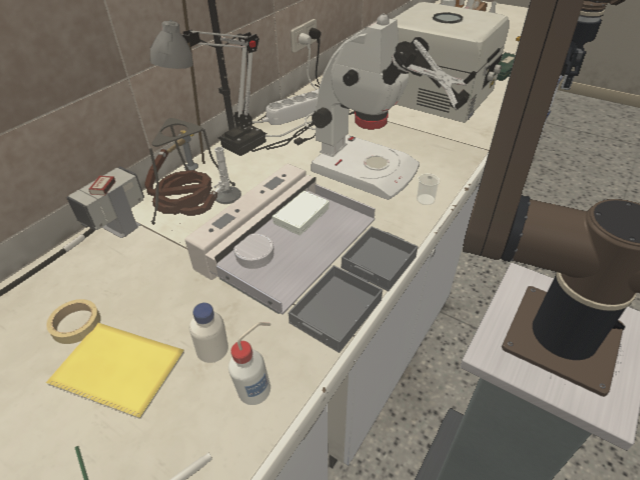

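The scene shows the tin left (276,238) and the box right (338,225) on the tray. The totes lie in front, the left one apparently wider (312,305), with bottles at left. I'll measure from the clouds.

```bash
cat > top.py <<'E'
from h import *
res=0.001; x0,y0=0.35,-0.35; N=(700,600)
def topmap(P,im):
    H=np.full((600,700),np.nan);C=np.zeros((600,700,3),np.uint8)
    ok=np.isfinite(P[...,2])&(P[...,2]<0.2)&(P[...,2]>-0.02)
    p=P[ok];c=im[ok]
    i=((p[:,0]-x0)/res).astype(int); j=((p[:,1]-y0)/res).astype(int)
    k=(i>=0)&(i<600)&(j>=0)&(j<700)
    i,j,p,c=i[k],j[k],p[k],c[k]
    o=np.argsort(p[:,2]); H[599-i[o],699-j[o]]=p[o,2]; C[599-i[o],699-j[o]]=c[o]
    return H,C
if __name__=='__main__':
    out=[]
    for n in('scene','side'):
        f=np.load(n+'.npz'); P=cloud(f['d'],f['K'],f['o'],f['M']); im=f['im']
        H,C=topmap(P,im)
        V=cv2.applyColorMap(np.uint8(np.clip(np.nan_to_num(H)*255/0.12,0,255)),cv2.COLORMAP_JET); V[np.isnan(H)]=0
        V=cv2.dilate(V,np.ones((3,3)));out.append(V)
        # dark grey totes
        g=im.mean(-1); sat=im.max(-1).astype(int)-im.min(-1)
        m=(g<130)&(sat<20)&(P[...,2]<0.045)&(P[...,2]>-0.01)&(P[...,0]>0.35)&(P[...,0]<0.8)&(P[...,1]<0.4)&(P[...,1]>-0.3)
        nl,lab,st,_=cv2.connectedComponentsWithStats(m.astype(np.uint8))
        for l in range(1,nl):
            if st[l,4]>400:
                q=P[lab==l]; r=cv2.minAreaRect(q[:,:2].astype(np.float32)); print(n,st[l],np.round(r[0],3),np.round(r[1],3),round(r[2],2),np.nanpercentile(q[:,2],[2,50,98]).round(4))
    cv2.imwrite('pics/top.png',cv2.resize(np.hstack(out),(800,343)))
E
python3 top.py
```

```text
scene [ 263  257  158   87 5902] [0.429 0.106] [0.346 0.165] 87.8 [0.0007 0.0096 0.0358]
side [ 288  227  126  126 7121] [0.411 0.111] [0.338 0.146] 84.52 [0.0001 0.0045 0.0356]
side [191 258 106  56 536] [0.623 0.252] [0.058 0.276] 89.33 [0.0004 0.0347 0.0446]
```

View pics/top.png

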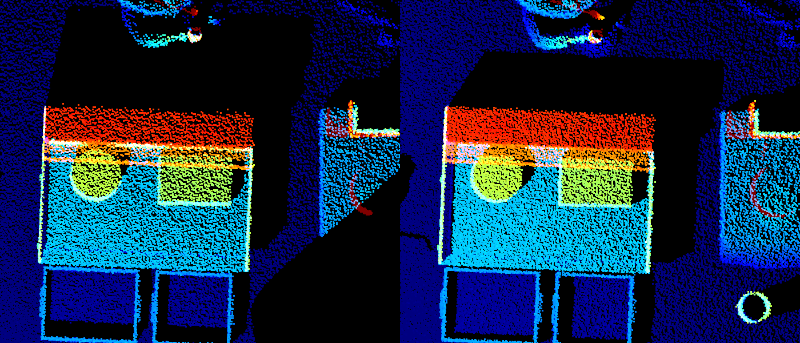

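The top maps (left scene, right side) show the tray, with the tin at (95,172) and the box at (195,178), each partly under the hood. The wider tote is on the left and the narrower on the right, so the two paths cross.

```bash
cat > meas.py <<'E'
from h import *
Ps=[]
for n in('scene','side'):
    f=np.load(n+'.npz'); P=cloud(f['d'],f['K'],f['o'],f['M']).reshape(-1,3); P=P[np.isfinite(P).all(1)]
    P=P[(P[:,0]>0.33)&(P[:,0]<0.9)&(P[:,1]>-0.12)&(P[:,1]<0.32)]
    z=P[:,2]; print(n)
    rm=P[(z>0.033)&(z<0.039)&(P[:,0]<0.475)]
    for nm,s in(('L',rm[:,1]>0.094),('R',rm[:,1]<0.094)):
        r=cv2.minAreaRect(rm[s][:,:2].astype(np.float32)); print(nm,np.round(r[0],4),np.round(r[1],4),r[2], np.ptp(rm[s],axis=0).round(3))
    fl=P[(z>0.036)&(z<0.046)&(P[:,0]>0.46)&(P[:,0]<0.75)]
    r=cv2.minAreaRect(fl[:,:2].astype(np.float32)); print('floor',np.round(r[0],4),np.round(r[1],4),r[2],np.median(fl[:,2]))
    fb=[];
    for y in np.arange(-0.05,0.27,0.01):
        q=fl[(abs(fl[:,1]-y)<0.005)]; fb.append((y,np.percentile(q[:,0],0.5)))
    print('front edge fit',np.polyfit(*np.array(fb).T,1))
    for nm,a,b in(('wl',0.2,0.3),('wr',-0.12,0.0)):
        w=P[(z>0.064)&(z<0.074)&(P[:,1]>a)&(P[:,1]<b)&(P[:,0]>0.49)&(P[:,0]<0.62)]
        p=np.polyfit(w[:,0],w[:,1],1); print(nm,len(w),p,'y at .55',np.polyval(p,.55))
    hd=P[(z>0.088)&(z<0.1)&(P[:,1]>-0.1)&(P[:,1]<0.28)]
    fb=[]
    for y in np.arange(-0.04,0.25,0.01):
        q=hd[(abs(hd[:,1]-y)<0.005)]
        if len(q): fb.append((y,np.percentile(q[:,0],1)))
    print('hood',np.polyfit(*np.array(fb).T,1))
    ob=P[(z>0.052)&(z<0.079)&(P[:,0]>0.5)&(P[:,0]<0.65)&(P[:,1]>-0.07)&(P[:,1]<0.23)]
    for nm,s in(('L',ob[:,1]>0.095),('R',ob[:,1]<0.08)):
        q=ob[s]; m=np.median(q[:,2]); q=q[abs(q[:,2]-m)<0.004]; print(nm,len(q),'z',m,q.min(0).round(4),q.max(0).round(4))
E
python3 meas.py
```

```text
scene
L [0.4136 0.1926] [0.1745 0.1257] 88.7536392211914 [0.126 0.175 0.005]
R [0.4108 0.01  ] [0.1468 0.1334] 88.02969360351562 [0.132 0.149 0.005]
floor [0.5975 0.095 ] [0.3675 0.2823] 87.70475006103516 0.03886388470737423
front edge fit [0.03940065 0.47602707]
wl 112 [-0.50977393  0.5488247 ] y at .55 0.2684490421179147
wr 182 [ 0.56294429 -0.37914839] y at .55 -0.06952903499994167
hood [0.04275193 0.65783801]
L 388 z 0.06680337931830371 [0.5968 0.1377 0.0628] [0.6499 0.2273 0.0704]
R 633 z 0.06444083709561965 [ 0.5867 -0.0567  0.0605] [0.65   0.0735 0.0684]
side
L [0.4134 0.1919] [0.1749 0.1275] 88.15660858154297 [0.128 0.175 0.006]
R [ 4.096e-01 -2.000e-04] [0.1666 0.136 ] 88.15884399414062 [0.134 0.169 0.006]
floor [0.6009 0.0928] [0.3704 0.2824] 87.58147430419922 0.038967356071530235
front edge fit [0.05444892 0.47098385]
wl 190 [-0.48080797  0.53279433] y at .55 0.26834994450400457
wr 242 [ 0.5498565  -0.37338433] y at .55 -0.07096325901753248
hood [0.03926828 0.65576171]
L 580 z 0.06684931954812534 [0.595  0.1371 0.0629] [0.65   0.2263 0.0708]
R 842 z 0.06475128492757476 [ 0.5875 -0.0564  0.0608] [0.6499 0.0736 0.0686]
```

```bash
cat > meas2.py <<'E'
from h import *
psi=-0.041; c,s=np.cos(psi),np.sin(psi); Rz=np.array([[c,-s],[s,c]])
A=[]
for n in('scene','side'):
    f=np.load(n+'.npz'); P=cloud(f['d'],f['K'],f['o'],f['M']).reshape(-1,3); P=P[np.isfinite(P).all(1)]
    P=P[(P[:,0]>0.3)&(P[:,0]<0.9)&(P[:,1]>-0.15)&(P[:,1]<0.35)]
    q=np.c_[(P[:,:2]-[0.475,0.1])@Rz,P[:,2]]; A.append(q)   # approx tray frame
    z=q[:,2];print(n)
    for a,b in((-0.22,-0.15),(0.15,0.22)):
        w=q[(z>0.064)&(z<0.074)&(q[:,1]>a)&(q[:,1]<b)&(q[:,0]>0.0)&(q[:,0]<0.17)]
        m=np.median(w[:,1]); w=w[abs(w[:,1]-m)<0.004]; print('wall',len(w),w[:,1].mean(),np.ptp(w[:,1]),'slope',np.polyfit(w[:,0],w[:,1],1)[0], 'x',w[:,0].min(),w[:,0].max())
    e=q[(z>0.037)&(z<0.042)&(abs(q[:,0])<0.03)&(abs(q[:,1])<0.15)]; print('edge x',np.percentile(e[:,0],[0.5,2,5]))
    t=q[(z>0.032)&(z<0.038)&(q[:,0]<-0.01)&(q[:,0]>-0.15)]
    hist,ed=np.histogram(t[:,1],bins=np.arange(-0.2,0.2,0.003)); print('rim y peaks',[(round(ed[i]+.0015,3),int(hist[i])) for i in np.where(hist>12)[0]])
    hd=q[(z>0.091)&(z<0.098)&(abs(q[:,1])<0.15)]; print('hood x',np.percentile(hd[:,0],[0.5,2]), np.median(hd[:,2]))
    for nm,k in(('tin',q[:,1]>0.02),('box',q[:,1]<-0.01)):
        o=q[k&(z>0.06)&(z<0.071)&(q[:,0]>0.08)&(q[:,0]<0.178)&(abs(q[:,1])<0.17)]
        print(nm,np.percentile(o,[.5,99.5],axis=0).round(4).tolist())
        if nm=='tin':
            h=cv2.convexHull(o[:,:2].astype(np.float32))[:,0]; h=h[h[:,0]<0.165]
            from scipy.optimize import least_squares
            print('circle',least_squares(lambda p:np.hypot(*(h-p[:2]).T)-p[2],[.15,.08,.045],loss='soft_l1',f_scale=.002).x.round(4))
        else:
            fb=np.array([(y,np.percentile(o[abs(o[:,1]-y)<.005][:,0],1)) for y in np.arange(-.13,-.04,.01)]);print('box front',np.polyfit(*fb.T,1),fb[:,1].mean())
E
python3 meas2.py
```

```text
scene
wall 95 -0.1817530972293882 0.006756168762853371 slope -0.0020837307259687827 x 0.008994197021474234 0.16830542037735116
wall 99 0.18170193066142812 0.004998050995979442 slope 0.0005554760717519889 x 0.0084533420621775 0.16688573333226386
edge x [0.00509383 0.00649957 0.00726339]
rim y peaks [(np.float64(-0.156), 30), (np.float64(-0.153), 46), (np.float64(-0.027), 26), (np.float64(-0.024), 49), (np.float64(-0.021), 18), (np.float64(0.006), 15), (np.float64(0.009), 49), (np.float64(0.012), 22), (np.float64(0.168), 13), (np.float64(0.171), 63), (np.float64(0.174), 28)]
hood x [0.18519057 0.18651557] 0.09349316992700768
tin [[0.12, 0.0464, 0.0602], [0.1776, 0.1335, 0.07]]
circle [0.1639 0.0894 0.0447]
box [[0.1185, -0.1476, 0.0601], [0.1773, -0.0209, 0.0677]]
box front [0.00942232 0.12149312] 0.12064511466657264
side
wall 126 -0.1832825269920603 0.007353735610539508 slope -0.0008217679644029901 x 0.006100635853052378 0.16998571748702118
wall 176 0.18046691688906089 0.006150913246404821 slope 0.0002808516319203278 x 0.006832950917698021 0.16914421260037443
edge x [-0.00423578  0.00354099  0.00474906]
rim y peaks [(np.float64(-0.159), 21), (np.float64(-0.156), 46), (np.float64(-0.153), 30), (np.float64(-0.027), 54), (np.float64(-0.024), 51), (np.float64(-0.021), 18), (np.float64(0.003), 14), (np.float64(0.006), 32), (np.float64(0.009), 59), (np.float64(0.168), 49), (np.float64(0.171), 75), (np.float64(0.174), 24)]
hood x [0.18371682 0.18424177] 0.09368458515157463
tin [[0.1183, 0.0447, 0.0603], [0.1778, 0.1322, 0.0704]]
circle [0.1622 0.0885 0.0452]
box [[0.1168, -0.148, 0.0605], [0.1775, -0.0223, 0.0689]]
box front [-0.02884283  0.11538232] 0.11797817460354608
```

```bash
cat > st.py <<'E'
import sys
from h import *
psi=-0.041; O=np.array([0.4785,0.0993,0]); T=R.from_euler('z',psi)
def st(goal=None):
    s=ctrl.get_state(); p=T.inv().apply(np.array(s['eef_pos'])-O); r=R.from_quat(s['tcp_rot'])
    G=R.from_quat([1,0,0,0]); G=T*G   # tool x=tray x, tool y=-tray y, tool z down
    print('t %.1f'%s['time'],'tray tcp(mm)',(p*1e3).round(1),'F tray',T.inv().apply(s['contact_force']).round(1),'open %.2f'%s['opening'],'q6 %.2f'%s['qpos'][5],'rot needed(tool)',(r.inv()*G).as_rotvec().round(3))
    if goal is not None: print('tool shift cm',(r.inv().apply(T.apply(np.array(goal)-p))*100).round(2))
if __name__=='__main__': st([float(a) for a in sys.argv[1:4]] if len(sys.argv)>3 else None)
E
python3 st.py 0.02 -0.084 0.2; python3 st.py 0.15 -0.084 0.12
python3 - <<'E'
from h import *
f=np.load('side.npz');P=cloud(f['d'],f['K'],f['o'],f['M']).reshape(-1,3)
k=(P[:,2]>0.08)&(P[:,0]>.3)&(P[:,0]<.65)&(P[:,1]>.2)&(P[:,1]<.5);print(np.nanpercentile(P[k],[0.5,50,99.5],axis=0))
k=(P[:,2]>0.05)&(P[:,2]<.6)&(P[:,0]>.3)&(P[:,0]<.95)&(P[:,1]>-.5)&(P[:,1]<-.12);print(np.nanpercentile(P[k],[0.5,50,99.5],axis=0))
E
```

```text
t 0.1 tray tcp(mm) [-228.9 -747.   198.1] F tray [ 0.7  0.4 -0.1] open 1.00 q6 -0.15 rot needed(tool) [-0.002  0.     0.372]
tool shift cm [ 47.28 -52.73  -0.06]
t 0.1 tray tcp(mm) [-228.9 -747.   198.1] F tray [ 0.7  0.4 -0.1] open 1.00 q6 -0.15 rot needed(tool) [-0.002  0.     0.372]
tool shift cm [ 59.39 -47.99   7.93]
[[0.41361005 0.38227575 0.08035213]
 [0.44861027 0.43057678 0.10357775]
 [0.58726725 0.46593259 0.18572727]]
[[ 0.36580596 -0.36028027  0.05259303]
 [ 0.59809382 -0.26521745  0.30415051]
 [ 0.76126847 -0.21634859  0.4298565 ]]
```

```bash
python3 -m crank '[[4.7,-5.3,0,0,0,0.04],[9.4,-10.6,0,0,0,0.08],[14.1,-15.9,0,0,0,0.12],[18.8,-21.2,0,0,0,0.16],[22.5,-25.2,0,0,0,0.2],[26,-29.2,0,0,0,0.24],[29.5,-33.2,0,0,0,0.28],[33,-37.2,0,0,0,0.32],[36.5,-41.2,0,0,0,0.35],[39.4,-44.2,0,0,0,0.372]]' 0.7; python3 st.py 0.15 -0.084 0.11
```

```text
time: 1.1
eef_pos: [0.4122, -0.175, 0.1991]
tcp_rot: [1.0, -0.021, 0.0, -0.0]
contact_force: [1.5, -0.0, -0.8]
opening: 0.7
finger_force: 0.0
t 1.1 tray tcp(mm) [ -55.  -276.7  199.1] F tray [ 1.5  0.  -0.8] open 0.70 q6 0.98 rot needed(tool) [-0.    -0.    -0.002]
tool shift cm [ 20.47 -19.31   8.91]
```

```bash
python3 -m crank '[[2,-4,0,0,0,0],[5,-8,0,0,0,0],[8,-12,0,0,0,0],[11.5,-15.5,1,0,0,0],[15,-18,3,0,0,0],[18,-19.3,5,0,0,0],[20.3,-19.3,7,0,0,0],[20.5,-19.3,9,0,0,0],[20.5,-19.3,9,0,0,0],[20.5,-19.3,9,0,0,0]]' 0.7; python3 st.py 0.15 -0.084 0.068
python3 - <<'E'
from h import *
im,*_=cam('side','s1'); cv2.imwrite('pics/s1c.png',cv2.resize(im[140:360,160:440],None,fx=2.5,fy=2.5))
E
```

```text
time: 2.1
eef_pos: [0.6241, 0.0074, 0.1087]
tcp_rot: [1.0, -0.021, -0.001, -0.0]
contact_force: [-0.2, 0.5, 0.1]
opening: 0.7
finger_force: 0.0
t 2.1 tray tcp(mm) [149.3 -85.8 108.7] F tray [-0.2  0.4  0.1] open 0.70 q6 1.46 rot needed(tool) [-0.     0.002 -0.   ]
tool shift cm [ 0.08 -0.18  4.07]
```

View pics/s1c.png

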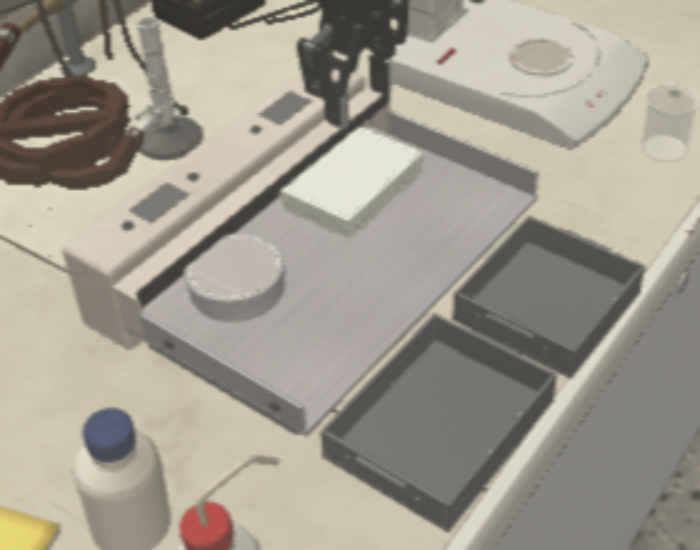

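The fingers hang over the box at (345,105) and the tray is clear. Next I descend to feel for the lid.

```bash
python3 -m crank '[[0,-0.1,1,0,0,0],[0,-0.1,2,0,0,0],[0,-0.1,3,0,0,0],[0,-0.1,3.5,0,0,0],[0,-0.1,3.7,0,0,0],[0,-0.1,3.7,0,0,0]]'; python3 -m crank '[[0,0,0.1,0,0,0],[0,0,0.2,0,0,0],[0,0,0.3,0,0,0],[0,0,0.3,0,0,0]]'
```

```text
time: 2.75
eef_pos: [0.6247, 0.0083, 0.0718]
tcp_rot: [1.0, -0.021, -0.0, -0.0]
contact_force: [-0.5, -0.9, 0.1]
opening: 0.697
finger_force: 0.0
time: 3.15
eef_pos: [0.6249, 0.0084, 0.0693]
tcp_rot: [1.0, -0.021, -0.0, -0.0]
contact_force: [0.1, 0.4, 0.1]
opening: 0.699
finger_force: 0.0
```

```bash
for i in 1; do python3 -m crank '[[0,0,0.1,0,0,0],[0,0,0.1,0,0,0]]' | grep -E 'eef|cont'; python3 -m crank '[[0,0,0.1,0,0,0],[0,0,0.1,0,0,0]]'| grep -E 'eef|cont'; python3 -m crank '[[0,0,0.1,0,0,0],[0,0,0.1,0,0,0]]'| grep -E 'eef|cont'; done
```

```text
eef_pos: [0.6248, 0.0083, 0.0682]
contact_force: [0.1, 0.8, -0.5]
eef_pos: [0.6248, 0.0084, 0.0672]
contact_force: [-1.1, -0.6, 0.4]
eef_pos: [0.6248, 0.0083, 0.0661]
contact_force: [-0.3, 0.2, 0.8]
```

```bash
python3 -m crank '[[0,0,0.1,0,0,0],[0,0,0.1,0,0,0]]' | grep -E 'eef|cont'; python3 -m crank '[[0,0,0.1,0,0,0],[0,0,0.1,0,0,0]]'| grep -E 'eef|cont'; python3 -m crank '[[0,0,0.1,0,0,0],[0,0,0.1,0,0,0]]'| grep -E 'eef|cont'
```

```text
eef_pos: [0.6248, 0.0083, 0.0651]
contact_force: [-0.5, 0.5, -0.5]
eef_pos: [0.6248, 0.0083, 0.0642]
contact_force: [-0.8, 0.4, -0.1]
eef_pos: [0.6248, 0.0083, 0.0632]
contact_force: [0.4, 0.5, 0.4]
```

```bash
python3 -m crank '[[0,0,0.1,0,0,0],[0,0,0.1,0,0,0]]' | grep -E 'eef|cont'; python3 -m crank '[[0,0,0.1,0,0,0],[0,0,0.1,0,0,0]]'| grep -E 'eef|cont'
```

```text
eef_pos: [0.6248, 0.0083, 0.0621]
contact_force: [-0.0, 0.6, -0.0]
eef_pos: [0.6248, 0.0083, 0.0612]
contact_force: [0.5, 0.4, -0.1]
```

```bash
python3 -m crank '[[0,0,0.1,0,0,0],[0,0,0.1,0,0,0]]' | grep -E 'eef|cont'; python3 -m crank '[[0,0,0.1,0,0,0],[0,0,0.1,0,0,0]]'| grep -E 'eef|cont'
```

```text
eef_pos: [0.6248, 0.0083, 0.0601]
contact_force: [-0.3, -1.1, -0.2]
eef_pos: [0.6248, 0.0084, 0.0592]
contact_force: [-0.2, -0.6, 0.3]
```

```bash
python3 -m crank '[[0,0,0.1,0,0,0],[0,0,0.1,0,0,0]]' | grep -E 'eef|cont'; python3 -m crank '[[0,0,0.1,0,0,0],[0,0,0.1,0,0,0]]'| grep -E 'eef|cont'
```

```text
eef_pos: [0.6248, 0.0083, 0.0581]
contact_force: [-0.4, -0.7, 0.5]
eef_pos: [0.6248, 0.0083, 0.0572]
contact_force: [0.5, 0.6, -0.2]
```

```bash
python3 -m crank '[[0,0,0.1,0,0,0],[0,0,0.1,0,0,0]]' | grep -E 'eef|cont'; python3 -m crank '[[0,0,0.1,0,0,0],[0,0,0.1,0,0,0]]'| grep -E 'eef|cont'
```

```text
eef_pos: [0.6248, 0.0083, 0.0562]
contact_force: [-0.0, -0.5, 0.1]
eef_pos: [0.6248, 0.0083, 0.0551]
contact_force: [-0.1, 0.1, 0.1]
```

```bash
python3 -c "
from h import *
im,*_=cam('side','s2'); cv2.imwrite('pics/s2c.png',cv2.resize(im[150:270,240:400],None,fx=4,fy=4))"
```

```text
(no output)
```

View pics/s2c.png

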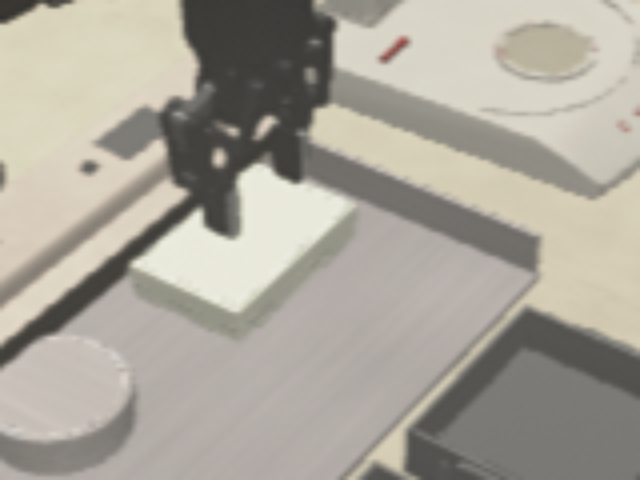

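Both fingers are over the lid, with tips at (225,235) and (290,178) in the crop, apparently just above contact.

```bash
python3 -m crank '[[0,0,0.1,0,0,0],[0,0,0.1,0,0,0]]' | grep -E 'eef|cont'; python3 -m crank '[[0,0,0.1,0,0,0],[0,0,0.1,0,0,0]]'| grep -E 'eef|cont'
```

```text
eef_pos: [0.6248, 0.0083, 0.0542]
contact_force: [-0.6, 0.1, -0.5]
eef_pos: [0.6248, 0.0083, 0.0531]
contact_force: [-0.4, 0.3, 0.7]
```

```bash
python3 -m crank '[[0,0,0.1,0,0,0],[0,0,0.1,0,0,0]]' | grep -E 'eef|cont'; python3 -m crank '[[0,0,0.1,0,0,0],[0,0,0.1,0,0,0]]'| grep -E 'eef|cont'
```

```text
eef_pos: [0.6248, 0.0083, 0.0521]
contact_force: [-0.0, -0.2, 0.1]
eef_pos: [0.6248, 0.0083, 0.0511]
contact_force: [-0.2, 0.4, 0.6]
```

```bash
python3 -m crank '[[0,0,0.1,0,0,0],[0,0,0.1,0,0,0]]' | grep -E 'eef|cont'; python3 -c "
from h import *
im,d,K,o,M=cam('side');P=cloud(d,K,o,M)
T=R.from_euler('z',-0.041); q=T.inv().apply(P.reshape(-1,3)-[0.4785,.0993,0]).reshape(P.shape)
m=(im.max(-1)<70)&(abs(q[...,0]-.15)<.03)&(abs(q[...,1]+.084)<.08)&(q[...,2]<.12)
a=q[m]; a=a[np.argsort(a[:,2])][:12]; print((a*1e3).round(1))
w=(im.min(-1)>140)&(q[...,0]>.1)&(q[...,0]<.17)&(abs(q[...,1]+.084)<.06)&(q[...,2]>.055)&(q[...,2]<.075)
print(w.sum(),(np.percentile(q[w],[1,50,99],axis=0)*1e3).round(1))
"
```

```text
eef_pos: [0.6248, 0.0083, 0.0502]
contact_force: [0.3, 0.1, 0.9]
[[ 154.1 -119.7   88. ]
 [ 149.3 -117.4   88.3]
 [ 147.2 -118.8   88.4]
 [ 143.6 -118.1   90.4]
 [ 149.6 -117.9   91. ]
 [ 147.3 -119.    91.3]
 [ 179.2  -10.4   91.7]
 [ 140.  -117.5   92.3]
 [ 153.9 -115.5   93.7]
 [ 143.1 -117.6   94. ]
 [ 149.2 -117.5   94.5]
 [ 150.4 -115.    95.6]]
665 [[ 115.  -142.7   61.4]
 [ 139.1  -79.3   65.1]
 [ 168.8  -24.5   68.3]]
```

```bash
python3 -m crank '[[0,0,0.05,0,0,0],[0,0,0.05,0,0,0]]' | grep -E 'eef|cont'; python3 -m crank '[[0,0,0.05,0,0,0],[0,0,0.05,0,0,0]]'| grep -E 'eef|cont'; python3 -c "
from h import *
im,*_=cam('side','s3'); cv2.imwrite('pics/s3c.png',cv2.resize(im[160:240,260:360],None,fx=7,fy=7,interpolation=cv2.INTER_NEAREST))"
```

```text
eef_pos: [0.6249, 0.0083, 0.0497]
contact_force: [-0.4, -1.2, 0.3]
eef_pos: [0.6249, 0.0083, 0.0493]
contact_force: [-0.7, 0.0, -0.6]
```

View pics/s3c.png

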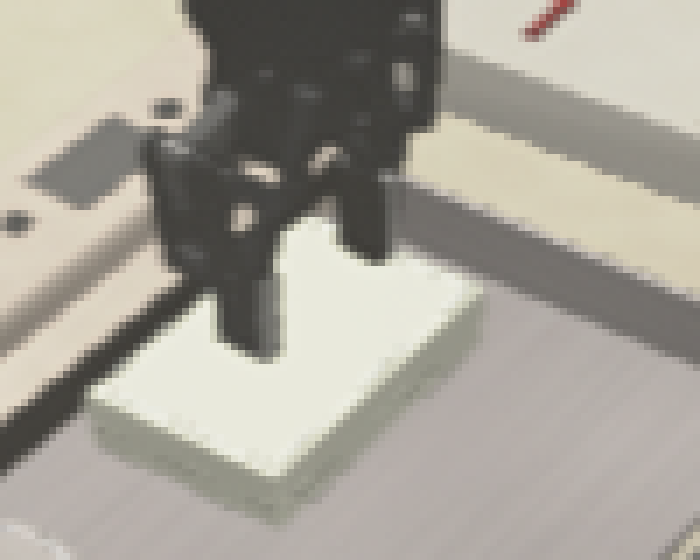

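```bash
python3 -c "
from h import *
ci=ctrl.camera_info('side');K=np.array(ci['K']);M=R.from_quat(ci['orientation']);o=np.array(ci['origin']);T=R.from_euler('z',-0.041)
oo=T.inv().apply(o-[0.4785,.0993,0])
for u,v in((295.7,210.7),(298,210.5),(314,197.4)):
  r=T.inv().apply(M.apply([(u-K[0,2])/K[0,0],(v-K[1,2])/K[1,1],1]))
  for x in(.140,.150): print(u,x,(1e3*(oo+r*(x-oo[0])/r[0])).round(1))
"; python3 st.py
```

```text
295.7 0.14 [140.  -43.8  91.5]
295.7 0.15 [150.  -55.7  79. ]
298 0.14 [140.  -52.4  86.4]
298 0.15 [150.  -64.4  73.8]
314 0.14 [ 140.  -117.2   85.1]
314 0.15 [ 150.  -130.4   72.4]
t 7.5 tray tcp(mm) [150.  -84.9  49.3] F tray [ 0.7 -0.  -0.3] open 0.70 q6 1.46 rot needed(tool) [-0.  0. -0.]
```

```bash
python3 -c "
from h import *
im,d,K,o,M=cam('side');P=cloud(d,K,o,M);T=R.from_euler('z',-0.041)
q=T.inv().apply(P.reshape(-1,3)-[0.4785,.0993,0]).reshape(P.shape)*1e3
for u in (295,297): 
  for v in range(198,214,2): print(u,v,im[v,u].max(),q[v,u].round(0))
im,d,K,o,M=cam('wrist','w1');P=cloud(d,K,o,M);print(o,M[:,2]); q=T.inv().apply(P.reshape(-1,3)-[0.4785,.0993,0]).reshape(P.shape)*1e3
print(q[240,::80].round(0))
"
```

```text
295 198 70 [139. -43. 130.]
295 200 70 [139. -43. 125.]
295 202 69 [139. -42. 119.]
295 204 69 [140. -43. 113.]
295 206 70 [139. -41. 108.]
295 208 67 [142. -44.  98.]
295 210 130 [147. -49.  87.]
295 212 235 [160. -65.  64.]
297 198 66 [134. -45. 131.]
297 200 101 [139. -50. 120.]
297 202 103 [141. -52. 112.]
297 204 102 [140. -51. 107.]
297 206 103 [141. -51. 101.]
297 208 97 [139. -49.  97.]
297 210 104 [140. -48.  91.]
297 212 234 [156. -68.  64.]
[0.7019271  0.00547615 0.22424125] [-0.3031738   0.01297516 -0.95284694]
[[ 176.   64.   69.]
 [ 167.   47.   41.]
 [ 167.    3.   40.]
 [ 175.  -47.   66.]
 [ 175.  -85.   66.]
 [ 175. -123.   67.]
 [ 167. -173.   41.]
 [ 153. -247.    0.]]
```

View pics/w1.png

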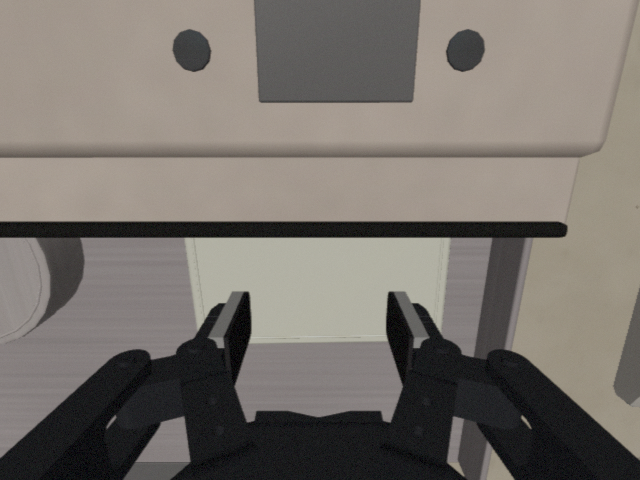

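The wrist view shows the fingertips at (240,295) and (395,295) over the box lid, whose front edge is at row 342. Depth suggests the tips are still well above the lid.

```bash
python3 -c "
from h import *
im,d,K,o,M=cam('wrist');P=cloud(d,K,o,M);T=R.from_euler('z',-0.041); q=T.inv().apply(P.reshape(-1,3)-[0.4785,.0993,0]).reshape(P.shape)*1e3
for u,v in((235,296),(240,296),(230,310),(222,330),(245,300),(400,296),(412,320),(396,320),(243,330),(320,420),(320,300)): print(u,v,im[v,u],d[v,u],q[v,u].round(0))
"; python3 -m crank '[[0,0,0.05,0,0,0],[0,0,0.05,0,0,0]]'; python3 st.py
```

```text
235 296 [95 98 99] 0.14258619 [161. -51.  96.]
240 296 [90 94 94] 0.14312169 [161. -53.  95.]
230 310 [ 99 101 103] 0.13176323 [161. -51. 107.]
222 330 [ 97  99 100] 0.11901097 [161. -52. 120.]
245 300 [10 12  4] 0.14191598 [160. -55.  97.]
400 296 [ 96  97 100] 0.14328593 [ 160. -118.   95.]
412 320 [100 101 103] 0.12521297 [ 161. -118.  114.]
396 320 [15 11 13] 0.13583545 [ 155. -115.  105.]
243 330 [13 13 15] 0.13880394 [150. -55. 103.]
320 420 [31 25 23] 0.084203765 [160. -85. 157.]
320 300 [164 176 178] 0.17495067 [144. -85.  67.]
time: 7.85
eef_pos: [0.6249, 0.0083, 0.0487]
tcp_rot: [1.0, -0.021, -0.0, -0.0]
contact_force: [0.0, 0.3, 0.4]
opening: 0.701
finger_force: 0.0
t 7.8 tray tcp(mm) [150.  -84.9  48.7] F tray [-0.   0.3  0.4] open 0.70 q6 1.46 rot needed(tool) [-0.  0. -0.]
```

```bash
python3 -m crank '[[0,0,0.1,0,0,0],[0,0,0.2,0,0,0],[0,0,0.2,0,0,0]]' | grep -E 'eef|cont'; python3 -m crank '[[0,0,0.1,0,0,0],[0,0,0.2,0,0,0],[0,0,0.2,0,0,0]]'| grep -E 'eef|cont'
```

```text
eef_pos: [0.6247, 0.0083, 0.0466]
contact_force: [0.6, -0.1, -0.5]
eef_pos: [0.6248, 0.0083, 0.0446]
contact_force: [0.2, 0.6, 1.2]
```

```bash
python3 -m crank '[[0,0,0.1,0,0,0],[0,0,0.2,0,0,0],[0,0,0.2,0,0,0]]' | grep -E 'eef|cont'; python3 -m crank '[[0,0,0.1,0,0,0],[0,0,0.2,0,0,0],[0,0,0.2,0,0,0]]'| grep -E 'eef|cont'
```

```text
eef_pos: [0.6248, 0.0083, 0.0426]
contact_force: [-0.5, -0.1, -0.4]
eef_pos: [0.6248, 0.0083, 0.0406]
contact_force: [0.2, 1.0, -0.3]
```

```bash
python3 -m crank '[[0,0,0.1,0,0,0],[0,0,0.2,0,0,0],[0,0,0.2,0,0,0]]' | grep -E 'eef|cont'; python3 -c "
from h import *
im,d,K,o,M=cam('wrist');P=cloud(d,K,o,M);T=R.from_euler('z',-0.041); q=T.inv().apply(P.reshape(-1,3)-[0.4785,.0993,0]).reshape(P.shape)*1e3
for u,v in((235,296),(400,296),(222,330),(320,300)): print(u,v,d[v,u],q[v,u].round(0))
"
```

```text
eef_pos: [0.6248, 0.0083, 0.0386]
contact_force: [1.5, 0.1, 0.2]
235 296 0.14278613 [161. -51.  85.]
400 296 0.14460725 [ 160. -118.   83.]
222 330 0.119516306 [160. -52. 109.]
320 300 0.16296993 [149. -85.  67.]
```

```bash
python3 -m crank '[[0,0,0.2,0,0,0],[0,0,0.4,0,0,0],[0,0,0.5,0,0,0],[0,0,0.6,0,0,0],[0,0,0.6,0,0,0]]' | grep -E 'eef|cont'; python3 -m crank '[[0,0,0.1,0,0,0],[0,0,0.2,0,0,0],[0,0,0.2,0,0,0]]'| grep -E 'eef|cont'
```

```text
eef_pos: [0.6248, 0.0084, 0.0326]
contact_force: [-0.2, 0.7, -0.2]
eef_pos: [0.6248, 0.0083, 0.0306]
contact_force: [0.2, -0.8, -0.1]
```

```bash
python3 -m crank '[[0,0,0.1,0,0,0],[0,0,0.1,0,0,0]]' | grep -E 'eef|cont'; python3 -m crank '[[0,0,0.1,0,0,0],[0,0,0.1,0,0,0]]'| grep -E 'eef|cont'
```

```text
eef_pos: [0.6248, 0.0084, 0.0297]
contact_force: [0.8, 0.7, -0.6]
eef_pos: [0.6251, 0.0083, 0.0293]
contact_force: [-0.6, 0.4, 2.8]
```

```bash
python3 -m crank '[[0,0,0.1,0,0,0],[0,0,0.1,0,0,0]]' | grep -E 'eef|cont'; python3 -m crank '[[0,0,0.1,0,0,0],[0,0,0.1,0,0,0]]'| grep -E 'eef|cont'
```

```text
eef_pos: [0.6256, 0.0083, 0.0293]
contact_force: [-2.0, 0.1, 6.0]
eef_pos: [0.6261, 0.0082, 0.0292]
contact_force: [-3.4, 0.4, 8.7]
```

```bash
python3 -c "
from h import *
im,d,K,o,M=cam('wrist','w2');P=cloud(d,K,o,M);T=R.from_euler('z',-0.041); q=T.inv().apply(P.reshape(-1,3)-[0.4785,.0993,0]).reshape(P.shape)*1e3
for u,v in((238,294),(235,296),(400,296),(222,330),(320,300)): print(u,v,d[v,u],q[v,u].round(0))
"
```

```text
238 294 0.1449176 [162. -51.  73.]
235 296 0.14334829 [162. -51.  75.]
400 296 0.14358677 [ 161. -118.   75.]
222 330 0.11949836 [162. -52. 100.]
320 300 0.15299958 [155. -85.  67.]
```

Contact came at TCP z = 29 mm, with 8.7 N on the box lid. I slide forward a little and check.

```bash
python3 -m crank '[[-0.4,0,0,0,0,0],[-1,0,0,0,0,0],[-2,0,0,0,0,0],[-3,0,0,0,0,0],[-4,0,0,0,0,0],[-4,0,0,0,0,0]]' ; cat > obj.py <<'E'
from h import *
T=R.from_euler('z',-0.041)
for n in('side','scene'):
    im,d,K,o,M=cam(n);P=cloud(d,K,o,M); q=T.inv().apply(P.reshape(-1,3)-[0.4785,.0993,0]).reshape(P.shape)*1e3
    m=(q[...,2]>58)&(q[...,2]<72)&(q[...,0]>-30)&(q[...,0]<179)&(abs(q[...,1])<172)&(im.min(-1)>110)
    m=cv2.morphologyEx(m.astype(np.uint8),cv2.MORPH_OPEN,np.ones((3,3)))
    nl,lab,s,_=cv2.connectedComponentsWithStats(m)
    for l in range(1,nl):
        if s[l,4]>60:
            p=q[lab==l]; r=cv2.minAreaRect(p[:,:2].astype(np.float32)); print(n,s[l,4],'rect',np.round(r[0],1),np.round(r[1],1),round(r[2],1),'z',np.median(p[:,2]).round(1),'x',p[:,0].min().round(),p[:,0].max().round(),'y',p[:,1].min().round(),p[:,1].max().round())
E
python3 obj.py; python3 st.py
```

```text
time: 11.65
eef_pos: [0.5862, 0.0096, 0.0292]
tcp_rot: [1.0, -0.021, 0.002, 0.0]
contact_force: [-1.5, -0.6, 9.2]
opening: 0.702
finger_force: 4.4
side 878 rect [118.7 -84.9] [ 87.5 131.1] 1.2 z 64.9 x 74.0 161.0 y -151.0 -19.0
side 737 rect [145.7  89.1] [66.4 89.4] 0.0 z 67.2 x 113.0 179.0 y 44.0 134.0
scene 823 rect [121.3 -82.9] [ 88.5 126.5] 1.9 z 64.8 x 77.0 166.0 y -147.0 -19.0
scene 507 rect [147.   90.5] [63.2 88.7] 0.5 z 67.1 x 115.0 179.0 y 46.0 135.0
t 11.8 tray tcp(mm) [111.3 -85.2  29.2] F tray [-2.2  0.6 10.1] open 0.70 q6 1.46 rot needed(tool) [ 0.001 -0.003 -0.   ]
```

```bash
python3 -m crank '[[-0.5,0,0,0,0,0],[-1.5,0,0,0,0,0],[-2.5,0,0,0,0,0],[-3.5,0,0,0,0,0],[-4.5,0,0,0,0,0],[-5.5,0,0,0,0,0],[-6.3,0,0,0,0,0],[-6.5,0,0,0,0,0],[-6.5,0,0,0,0,0]]' | grep -E 'eef|cont'; python3 -m crank '[[0,-0.4,0,0,0,0],[0,-1,0,0,0,0],[0,-2,0,0,0,0],[0,-3,0,0,0,0],[0,-4,0,0,0,0],[0,-5,0,0,0,0],[0,-5.5,0,0,0,0],[0,-5.5,0,0,0,0]]' | grep -E 'eef|cont'; python3 obj.py; python3 st.py
```

```text
eef_pos: [0.5221, 0.0123, 0.0292]
contact_force: [1.4, -0.0, 8.7]
eef_pos: [0.5244, 0.0677, 0.0292]
contact_force: [0.3, 0.0, 8.7]
side 969 rect [ 55.4 -29.1] [ 88.3 130.3] 1.2 z 65.0 x 10.0 98.0 y -95.0 36.0
side 740 rect [145.9  88.1] [65.4 90.6] 0.8 z 67.2 x 113.0 179.0 y 43.0 134.0
scene 512 rect [146.2  89.6] [64.5 88.2] 0.8 z 67.2 x 114.0 179.0 y 46.0 134.0
scene 970 rect [ 58.1 -28.6] [ 89.2 128.2] 1.3 z 64.8 x 13.0 103.0 y -94.0 36.0
t 13.6 tray tcp(mm) [ 47.2 -29.7  29.2] F tray [1.5 0.6 8.8] open 0.70 q6 1.55 rot needed(tool) [-0.    -0.005  0.   ]
```

```bash
python3 -m crank '[[0,-0.5,0,0,0,0],[0,-1.5,0,0,0,0],[0,-2.7,0,0,0,0],[0,-4,0,0,0,0],[0,-5.3,0,0,0,0],[0,-6.3,0,0,0,0],[0,-7,0,0,0,0]]' | grep -E 'eef|cont'; python3 -m crank '[[0,-1,0,0,0,0],[0,-2.2,0,0,0,0],[0,-3.4,0,0,0,0],[0,-4.3,0,0,0,0],[0,-4.8,0,0,0,0],[0,-4.8,0,0,0,0]]' | grep -E 'eef|cont'; python3 obj.py; python3 st.py
```

```text
eef_pos: [0.5272, 0.1373, 0.0292]
contact_force: [-0.6, -2.7, 9.9]
eef_pos: [0.5291, 0.186, 0.0292]
contact_force: [-0.3, 0.5, 9.7]
side 672 rect [147.6  88.9] [62.6 89.3] 0.8 z 67.2 x 116.0 179.0 y 44.0 134.0
side 1184 rect [55.7 87.9] [ 87.7 130.3] 1.3 z 64.9 x 10.0 98.0 y 22.0 154.0
scene 1101 rect [58.6 90.2] [ 90.5 127.2] 1.6 z 65.0 x 12.0 105.0 y 26.0 154.0
t 14.9 tray tcp(mm) [47.  88.7 29.2] F tray [-0.8 -0.1  8.5] open 0.70 q6 1.77 rot needed(tool) [-0.001 -0.005  0.   ]
```

```bash
python3 -m crank '[[-0.4,0,0,0,0,0],[-1.2,0,0,0,0,0],[-2,0,0,0,0,0],[-2.8,0,0,0,0,0],[-3.4,0,0,0,0,0],[-3.4,0,0,0,0,0]]' | grep -E 'eef|cont'; python3 obj.py; python3 -m crank '[[0,0,-0.5,0,0,0],[0,0,-1.5,0,0,0],[0,0,-2.5,0,0,0],[0,0,-2.5,0,0,0]]' | grep -E 'eef|cont'; python3 st.py 0.090 0.089 0.054
```

```text
eef_pos: [0.4951, 0.1872, 0.0292]
contact_force: [0.7, 0.2, 8.2]
side 739 rect [146.9  88.6] [64.3 89.2] 1.1 z 67.3 x 115.0 179.0 y 44.0 133.0
side 1206 rect [20.6 88.5] [ 86.4 129.5] 0.6 z 64.9 x -23.0 64.0 y 24.0 153.0
scene 80 rect [154.7 125.8] [45.6 16.1] 0.3 z 66.8 x 132.0 178.0 y 118.0 134.0
scene 1185 rect [23.2 89.8] [ 89.8 128.1] 1.2 z 65.0 x -22.0 69.0 y 25.0 154.0
eef_pos: [0.4942, 0.1871, 0.0535]
contact_force: [-0.2, -0.3, -0.9]
t 16.1 tray tcp(mm) [12.1 88.4 53.5] F tray [-0.2 -0.3 -0.9] open 0.70 q6 1.78 rot needed(tool) [-0.001 -0.003 -0.   ]
tool shift cm [ 7.79 -0.06 -0.03]
```

```bash
python3 -m crank '[[2,-0.1,0,0,0,0],[4.5,-0.1,0,0,0,0],[7,-0.1,0,0,0,0],[7.8,-0.1,0,0,0,0],[7.8,-0.1,0,0,0,0],[7.8,-0.1,1,0,0,0],[7.8,-0.1,2,0,0,0],[7.8,-0.1,3,0,0,0],[7.8,-0.1,4,0,0,0],[7.8,-0.1,4,0,0,0]]' | grep -E 'eef|cont'; python3 -m crank '[[-1,0,0,0,0,0],[-1.4,0,0,0,0,0],[-2,0,0,0,0,0],[-2.6,0,0,0,0,0],[-3,0,0,0,0,0]]' | grep -E 'eef|cont'; python3 obj.py; python3 st.py
```

```text
eef_pos: [0.569, 0.1845, 0.0093]
contact_force: [0.2, 0.1, 0.1]
eef_pos: [0.5407, 0.186, 0.0122]
contact_force: [0.4, -0.4, 0.6]
side 643 rect [149.3  87.7] [59.2 90.3] 1.7 z 67.4 x 119.0 179.0 y 43.0 133.0
side 1594 rect [ 9.5 88.8] [130.4  78.7] 89.7 z 65.1 x -30.0 49.0 y 24.0 154.0
scene 1257 rect [12.2 90.2] [ 84.  128.6] 0.0 z 65.2 x -30.0 54.0 y 26.0 154.0
t 17.6 tray tcp(mm) [58.3 89.2 11.9] F tray [ 0.   0.6 -0.3] open 0.70 q6 1.77 rot needed(tool) [0. 0. 0.]
```

```bash
python3 -m crank '[[-0.8,0,0,0,0,0],[-1.6,0,0,0,0,0],[-2.4,0,0,0,0,0],[-3.2,0,0,0,0,0],[-4,0,0,0,0,0],[-4.8,0,0,0,0,0],[-4.8,0,0,0,0,0]]' | grep -E 'eef|cont'; python3 st.py;  python3 -c "
from h import *
im,*_=cam('side','s4'); im2,*_=cam('scene'); cv2.imwrite('pics/s4c.png',np.hstack([cv2.resize(im[170:350,200:420],(440,360)),cv2.resize(im2[200:350,220:370],(360,360))]))"
```

```text
eef_pos: [0.4919, 0.188, 0.0116]
contact_force: [0.3, 0.5, -0.5]
t 18.4 tray tcp(mm) [ 9.7 89.1 11.6] F tray [ 0.3  0.5 -0.5] open 0.70 q6 1.78 rot needed(tool) [0.    0.001 0.   ]
```

View pics/s4c.png

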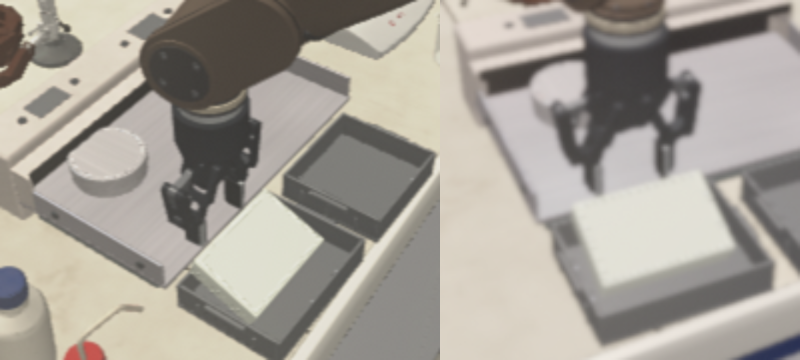

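The box is now tilted, its front down in the wide tote and its rear still on the edge, aligned in y. I keep pushing.

```bash
python3 -m crank '[[-0.6,0,0,0,0,0],[-1.2,0,0,0,0,0],[-1.8,0,0,0,0,0],[-2.4,0,0,0,0,0],[-3,0,0,0,0,0],[-3.2,0,0,0,0,0],[-3.2,0,0,0,0,0]]' | grep -E 'eef|cont'; python3 -c "
from h import *
T=R.from_euler('z',-0.041)
im,d,K,o,M=cam('side','s5');P=cloud(d,K,o,M); q=T.inv().apply(P.reshape(-1,3)-[0.4785,.0993,0]).reshape(P.shape)*1e3
m=(im.min(-1)>170)&(q[...,0]>-132)&(q[...,0]<0)&(q[...,1]>8)&(q[...,1]<170)&(q[...,2]>10)
p=q[m];A=np.c_[p[:,:2],np.ones(len(p))];c=np.linalg.lstsq(A,p[:,2],rcond=None)[0];print(len(p),c[:2],np.percentile(p,[1,50,99],axis=0).round(1))
"
```

```text
eef_pos: [0.4608, 0.1893, 0.0118]
contact_force: [0.2, 0.3, -0.4]
1836 [-0.00565869  0.0017487 ] [[-97.1  28.1  24.7]
 [-57.7  93.4  29.1]
 [-13.6 152.   32.4]]
```

The box lies flat in the wide tote (lid slope under 0.006). Now the tin.

```bash
python3 -m crank '[[0,0,-2,0,0,0],[0,0,-5,0,0,0],[3,0,-6,0,0,0],[7,0,-6,0,0,0],[11,0,-6,0,0,0],[14,0,-6,0,0,0],[16.5,0,-6,0,0,0],[17.2,0,-5,0,0,0],[17.2,0,-4,0,0,0],[17.2,0,-4,0,0,0]]' 0.4 | grep -E 'eef|cont|open'; python3 st.py; python3 -c "
from h import *
T=R.from_euler('z',-0.041)
im,d,K,o,M=cam('wrist','w3');P=cloud(d,K,o,M); q=T.inv().apply(P.reshape(-1,3)-[0.4785,.0993,0]).reshape(P.shape)*1e3
m=(abs(q[...,0]-150)<16)&(abs(q[...,1]-89)<40)&(q[...,2]>72)&(q[...,2]<120); p=q[m]; print(m.sum(),np.percentile(p[:,2],[0.2,1,5]))
"
```

```text
eef_pos: [0.6298, 0.1819, 0.0483]
contact_force: [-0.3, 0.1, -1.1]
opening: 0.398
t 20.2 tray tcp(mm) [147.8  88.7  48.3] F tray [-0.3  0.  -1.1] open 0.40 q6 1.74 rot needed(tool) [ 0.001  0.007 -0.   ]
4339 [81.99574838 83.35755626 87.52284603]
```

```bash
python3 -m crank '[[0,0,0.3,0,0,0],[0,0,0.6,0,0,0],[0,0,0.8,0,0,0],[0,0,0.8,0,0,0]]' | grep -E 'eef|cont'; python3 -m crank '[[0,0,0.1,0,0,0],[0,0,0.1,0,0,0]]'| grep -E 'eef|cont'; python3 -m crank '[[0,0,0.1,0,0,0],[0,0,0.1,0,0,0]]'| grep -E 'eef|cont'; python3 -m crank '[[0,0,0.1,0,0,0],[0,0,0.1,0,0,0]]'| grep -E 'eef|cont'
```

```text
eef_pos: [0.6327, 0.1822, 0.0437]
contact_force: [-0.4, -0.3, 0.1]
eef_pos: [0.6331, 0.1821, 0.0429]
contact_force: [-0.8, 0.9, -0.2]
eef_pos: [0.6331, 0.1821, 0.0417]
contact_force: [0.2, 0.3, 0.6]
eef_pos: [0.633, 0.1821, 0.0406]
contact_force: [0.2, 0.1, -0.5]
```

```bash
python3 -m crank '[[0,0,0.1,0,0,0],[0,0,0.1,0,0,0]]' | grep -E 'eef|cont'; python3 -m crank '[[0,0,0.1,0,0,0],[0,0,0.1,0,0,0]]'| grep -E 'eef|cont'
```

```text
eef_pos: [0.633, 0.1821, 0.0397]
contact_force: [0.2, -0.2, 0.5]
eef_pos: [0.6329, 0.1821, 0.0386]
contact_force: [0.3, -0.3, -0.3]
```

```bash
python3 -m crank '[[0,0,0.1,0,0,0],[0,0,0.1,0,0,0]]' | grep -E 'eef|cont'; python3 -m crank '[[0,0,0.1,0,0,0],[0,0,0.1,0,0,0]]'| grep -E 'eef|cont'; python3 -m crank '[[0,0,0.1,0,0,0],[0,0,0.1,0,0,0]]'| grep -E 'eef|cont'
```

```text
eef_pos: [0.633, 0.1821, 0.0376]
contact_force: [-0.5, -0.0, 0.1]
eef_pos: [0.633, 0.1821, 0.0366]
contact_force: [-0.6, 0.3, -0.3]
eef_pos: [0.6332, 0.1822, 0.0359]
contact_force: [0.6, -0.5, 0.0]
```

```bash
python3 -m crank '[[0,0,0.1,0,0,0],[0,0,0.1,0,0,0]]' | grep -E 'eef|cont'; python3 -m crank '[[0,0,0.1,0,0,0],[0,0,0.1,0,0,0]]'| grep -E 'eef|cont'
```

```text
eef_pos: [0.6334, 0.1822, 0.0359]
contact_force: [-1.9, 0.3, 5.6]
eef_pos: [0.6339, 0.1823, 0.0359]
contact_force: [-2.2, -0.3, 7.5]
```

```bash
python3 -m crank '[[-0.2,0,0.05,0,0,0],[-0.8,0,0.05,0,0,0],[-1.6,0,0.05,0,0,0],[-2.6,0,0.05,0,0,0],[-3.6,0,0.05,0,0,0],[-4.6,0,0.05,0,0,0],[-5,0,0.05,0,0,0],[-5,0,0.05,0,0,0]]' | grep -E 'eef|cont';python3 obj.py; python3 st.py
```

```text
eef_pos: [0.5851, 0.1845, 0.0358]
contact_force: [-0.5, 0.4, 8.0]
side 587 rect [104.4  92.5] [88.6 74.2] 65.3 z 66.9 x 66.0 151.0 y 50.0 135.0
scene 541 rect [111.4  92.7] [87.9 83.2] 18.1 z 67.2 x 69.0 159.0 y 47.0 135.0
t 23.6 tray tcp(mm) [103.1  89.5  35.9] F tray [ 0.2 -0.   8.5] open 0.40 q6 1.75 rot needed(tool) [-0.001 -0.005 -0.   ]
```

```bash
python3 -m crank '[[-0.2,0.4,0,0,0,0],[-0.5,1.4,0,0,0,0],[-0.9,2.6,0,0,0,0],[-1.2,3.8,0,0,0,0],[-1.6,5,0,0,0,0],[-2,6.2,0,0,0,0],[-2.4,7.4,0,0,0,0],[-2.8,8.4,0,0,0,0],[-3,9,0,0,0,0],[-3,9,0,0,0,0]]' | grep -E 'eef|cont'; python3 -m crank '[[-0.2,0.4,0,0,0,0],[-0.5,1.4,0,0,0,0],[-0.9,2.6,0,0,0,0],[-1.2,3.8,0,0,0,0],[-1.6,5,0,0,0,0],[-2,6.2,0,0,0,0],[-2.4,7.4,0,0,0,0],[-2.8,8.4,0,0,0,0],[-3,9,0,0,0,0],[-3,9,0,0,0,0]]' | grep -E 'eef|cont'; python3 obj.py; python3 st.py
```

```text
eef_pos: [0.5516, 0.0951, 0.0358]
contact_force: [0.6, -1.0, 9.3]
eef_pos: [0.5181, 0.006, 0.0358]
contact_force: [-1.3, -0.4, 8.1]
side 504 rect [ 47.9 -79.9] [88.5 70.7] 23.9 z 67.3 x 9.0 98.0 y -127.0 -44.0
scene 501 rect [ 52.1 -87.7] [89.1 82.7] 79.1 z 67.1 x 10.0 97.0 y -131.0 -44.0
t 25.6 tray tcp(mm) [ 43.4 -91.6  35.8] F tray [-0.8 -0.1  8.8] open 0.40 q6 1.43 rot needed(tool) [ 0.001 -0.005 -0.   ]
```

```bash
python3 -m crank '[[-0.4,0,0,0,0,0],[-1.2,0,0,0,0,0],[-2,0,0,0,0,0],[-2.8,0,0,0,0,0],[-3,0,0,0,0,0],[-3,0,0,0,0,0]]' | grep -E 'eef|cont'; python3 obj.py; python3 -m crank '[[0,0,-0.5,0,0,0],[0,0,-1.5,0,0,0],[0,0,-2.5,0,0,0],[0,0,-2.5,0,0,0]]' | grep -E 'eef|cont'; python3 st.py 0.095 -0.089 0.018
```

```text
eef_pos: [0.4886, 0.0075, 0.0358]
contact_force: [1.2, 0.3, 8.3]
side 520 rect [ 19.3 -78.7] [88.7 69.3] 25.8 z 67.3 x -21.0 69.0 y -127.0 -44.0
scene 535 rect [ 23.7 -87.8] [89.5 84. ] 85.9 z 67.1 x -18.0 67.0 y -132.0 -43.0
eef_pos: [0.4869, 0.0079, 0.06]
contact_force: [0.4, -0.1, -0.4]
t 26.8 tray tcp(mm) [ 12.1 -91.   60. ] F tray [ 0.4 -0.1 -0.4] open 0.40 q6 1.42 rot needed(tool) [ 0.    -0.003 -0.   ]
tool shift cm [ 8.28 -0.2   4.22]
```

Going behind the tin and pushing it.

```bash
python3 -m crank '[[2,-0.2,0,0,0,0],[4.5,-0.2,0,0,0,0],[7,-0.2,0,0,0,0],[8.3,-0.2,0,0,0,0],[8.3,-0.2,0,0,0,0],[8.3,-0.2,1,0,0,0],[8.3,-0.2,2,0,0,0],[8.3,-0.2,3,0,0,0],[8.3,-0.2,3.8,0,0,0],[8.3,-0.2,4,0,0,0]]' | grep -E 'eef|cont'; python3 -m crank '[[-0.8,0,0,0,0,0],[-1.6,0,0,0,0,0],[-2.4,0,0,0,0,0],[-3.2,0,0,0,0,0],[-4,0,0,0,0,0],[-4,0,0,0,0,0]]' | grep -E 'eef|cont'; python3 obj.py; python3 st.py
```

```text
eef_pos: [0.5672, 0.0068, 0.0164]
contact_force: [-0.5, 0.3, 0.4]
eef_pos: [0.5274, 0.0085, 0.0183]
contact_force: [-0.1, 0.2, 0.2]
side 344 rect [  2.5 -88.7] [54.9 89.2] 1.4 z 64.7 x -26.0 30.0 y -134.0 -44.0
scene 251 rect [-19.1 -87.2] [83.  35.9] 70.7 z 64.3 x -29.0 11.0 y -132.0 -44.0
t 28.4 tray tcp(mm) [ 53.8 -88.9  18.5] F tray [-0.4 -0.6 -0.2] open 0.40 q6 1.44 rot needed(tool) [ 0. -0. -0.]
```

```bash
python3 -m crank '[[-0.8,0,0,0,0,0],[-1.6,0,0,0,0,0],[-2.4,0,0,0,0,0],[-3.2,0,0,0,0,0],[-4,0,0,0,0,0],[-4.8,0,0,0,0,0],[-5.6,0,0,0,0,0],[-6.4,0,0,0,0,0],[-7.2,0,0,0,0,0],[-7.6,0,0,0,0,0]]' | grep -E 'eef|cont'; cat > fin.py <<'E'
from h import *
T=R.from_euler('z',-0.041)
im,d,K,o,M=cam('side','s6');P=cloud(d,K,o,M); q=T.inv().apply(P.reshape(-1,3)-[0.4785,.0993,0]).reshape(P.shape)*1e3
for a,b in((-150,-30),(12,168)):
    m=(im.min(-1)>140)&(q[...,0]>-128)&(q[...,0]<-10)&(q[...,1]>a)&(q[...,1]<b)&(q[...,2]>22)&(q[...,2]<70)
    p=q[m];A=np.c_[p[:,:2],np.ones(len(p))];c=np.linalg.lstsq(A,p[:,2],rcond=None)[0];print(len(p),'slope',c[:2].round(3),np.percentile(p,[1,50,99],axis=0).round(1).tolist())
cv2.imwrite('pics/s6c.png',cv2.resize(im[180:360,230:450],(660,540)))
E
python3 fin.py; python3 st.py
```

```text
eef_pos: [0.4518, 0.0115, 0.0182]
contact_force: [-0.0, 0.6, 0.0]
768 slope [-0.003  0.005] [[-100.7, -130.8, 27.8], [-59.8, -88.2, 31.6], [-20.8, -48.3, 34.6]]
1923 slope [-0.001 -0.003] [[-98.2, 26.9, 25.3], [-57.7, 94.4, 29.1], [-14.6, 152.2, 32.4]]
t 29.5 tray tcp(mm) [-23.3 -88.7  18.1] F tray [-0.8  0.  -0.5] open 0.40 q6 1.41 rot needed(tool) [-0.     0.001 -0.   ]
```

View pics/s6c.png

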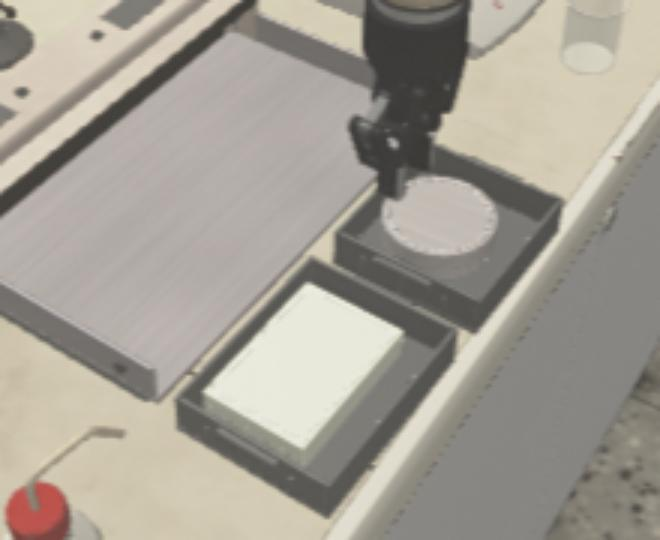

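Both lie flat in their totes, the tin's lid at (440,215) and the box's at (305,370). I raise the tool and hand in.

```bash
python3 -m crank '[[0,0,-2,0,0,0],[0,0,-5,0,0,0],[0,0,-9,0,0,0],[0,0,-12,0,0,0],[0,0,-12,0,0,0],[0,0,-12,0,0,0],[0,0,-12,0,0,0],[0,0,-12,0,0,0]]' | grep -E 'eef|cont'; python3 fin.py; python3 -c "
from plant import ctrl
print(ctrl.sign_off())"
```

```text
eef_pos: [0.4517, 0.0116, 0.1364]
contact_force: [0.4, 0.2, -0.1]
787 slope [-0.006  0.003] [[-99.7, -130.1, 28.2], [-59.2, -87.7, 31.7], [-17.5, -48.2, 35.0]]
1908 slope [-0.002 -0.002] [[-97.7, 27.4, 25.8], [-57.6, 93.9, 29.1], [-14.7, 152.2, 32.0]]
the job is handed in; nothing more can be done
None
```

The tin lies flat in the narrower tote and the box flat in the wider one by the last camera check, handed in at about 30 s with lid-press readings under about 10 N; sign-off returned no verdict.

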